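Brush out a clamping fixture and hold its spring slide open at the mark

ROBOT

A 6-joint arm with a two-finger parallel gripper is mounted at the origin on a cart in front of the work surface, level with it; the furniture and walls round the work are solid. World frame = base frame: x ahead of the robot, y to its left, z up, the work surface at z = 0. Lengths are in mm, angles in rad, forces in N, time in s.
With the tool pointing down it reaches from about 375 to 825 mm from the base axis. Payload 5.5 kg.
Tool frame: the origin (TCP) lies at the very end of the fingers, on their centre line; the grasp point (between the pads) lies 19 mm behind it (grasp_offset is the distance from the TCP to the grasp point, in mm); z points along the fingers, y is the line along which they close (so a half turn about z gives the same grasp; the last joint's range is limited). The gripper opens to 85 mm and grips with 20 to 120 N. Pads are 22 mm wide; open, the fingers measure 114 mm over their backs; the gripper's body (76 mm by 85 mm) begins 54 mm behind the grasp point. The pads swing forward as they close: fully open they stand 13 mm farther back than shut.
Start: joints at [1.229, 0.314, -0.047, 1.21, 0, 1.571], TCP at [201.107, 565.288, 231.299] pointing down, gripper open.
Joint ranges: [-2.67, 2.67], [-0.69, 1.73], [-1.03, 1.25], [-2.08, 2.16], [-1.42, 1.45], [-3.14, 3.14]. Speed limits (rad/s): [2.39, 2.39, 3.01, 3.14, 3.14, 3.14].

INTERFACE

Orientations are given as a rotation vector (axis times angle).
In Python, from plant import * gives the robot as it stands.
- The arm moves only by the tool send_rows, never from a script. Its argument "plan" is a list of rows, each an object with "delta_pos": the shift along the tool's x, y, z in cm, a list of three; "yaw": the turn about the tool's z in rad; "gripper": the opening, from 0 (shut) to 1 (fully open). In form: [{"delta_pos": [tx, ty, tz], "yaw": yaw, "gripper": gripper}, ...]. A call has exactly 5 rows; each row shifts and turns the commanded pose from where the row before left it, along the tool's axes as they then stand; what a row does not reach is not made up. A row lasts 1/12 s, in which the tool goes at most 41.7 mm and 7.16 degrees, less where a joint would pass 70% of its speed; a pose out of reach is approached as far as the arm can. A call with a gripper value outside its range is refused whole. The fingers move at their own pace and stop on an object; "grip_force" is the grip in N (left out, the last holds). Time passes only in rows, so rows that do not move let the fingers close, or fill a call up. It gives the time, the measured TCP pose, the force, the opening and the grip force at its end, in the units of the state.
- state(): the state, without advancing time (a new reading comes with each control period).
- get_image(name): name is "scene" or "top" or "wrist"; returns (picture, depth): 480x640x3 uint8, blue, green, red; 480x640 float32, mm along the optical axis (not along the pixel's ray), 0 where there is no reading.
- camera_params(name): a dict with "fx", "fy", "cx", "cy" (pixels), "world_to_cam" (4x4, takes a point from world to camera coordinates); the wrist camera has in their place "mount" (4x4, takes a point from camera to tool coordinates, whose origin is the TCP and whose axes are the flange's). Camera axes: x right, y up, looking along -z (the intrinsics and any distortion apply to the point x, -y, -z); pixel columns grow to the right and rows downward; lengths in mm; the calibration is good to about 2 mm. A picture is of the moment at which its call begins: read the wrist's pose just before it. camera_params takes no time and is no camera call.
- job_done(): hands the job in; it is judged then, once.
Trained networks look in the newest picture that a camera, given by its name, has taken for a name from the list of things; names that differ only in an ending like _2 or _b are one class to them, and where a whole thing is asked for, a point or a joint stands for the part that bears it (a point fixed in the world has none). Each returns a list of dicts, best first, with "p" (0 to 1); they miss things now and then, are a little off and sometimes report something else, mostly with a low value. They report only what shows in the picture. A call takes as long as a camera call. They do not tell look-alikes from the thing itself.
- recognise(name, camera): "centre" ([column, row] in pixels, amid what is visible of it).
- place_of(name, camera): "centre" ([column, row] in pixels: a listed point, or the origin of a listed thing).
The state is a dict: "t": time; "joints": joint angles; "qvel": joint speeds; "effort": joint torques, N m; "ee_pos": TCP position; "eef_rot": TCP orientation; "wrist_force": force on the tool from outside, world axes, zero at the start; "wrist_torque": the same for the moment, N m; "opening": opening from 0.0 (shut) to 1.0 (fully open); "gripper_force": force on a finger pad.
Only numpy, scipy, OpenCV 4.12 (cv2) and the standard library are available. Lean on these libraries where they do the work, as an engineer would, in place of code of your own. Each camera call takes 0.05 s, during which the arm holds its last target. There are 200 camera calls.

TASK

Make the clamping fixture ready for its next part: take the round brush out of its stand, scrub the inside of the square sleeve with two strokes, each down to the sleeve's floor and back up almost to the rim, and stand the brush back in its stand with its collar flat on the top. Then take the upright pull plate of the fixture's spring-return slide, draw it out until the slide's pointer is in line with the pointer of the small index block beside it, and finish holding it there, without letting go, so that a colleague can load the part. Leave the other things on the bench where they are.

Things in the scene. Friction and masses are not known exactly. Their poses are not given: they have to be found in the camera images.
- brush: loose round brush, 150 mm long, about 60 g, upright in its stand. Origin at the lower tip of the bristles on its axis; z runs up along it: white bristles 0 to 45 mm (they act as a solid 22 mm across, look 25 mm), 6 mm wire to 75 mm, flat black collar 44 mm across from 75 to 79 mm, round wooden handle 16 mm across from 79 to 150 mm: pinch it there, from any side, from above.
- stand_mouth (a point): centre of the 31 mm round hole in the top of the brush stand, a fixed upright grey block 60x60 mm, 80 mm high (foot 78x78 mm). The hole goes right through; the brush stands in it with the collar's underside resting on the top, so the brush's origin is then 75 mm below this point. The stand and the wooden pin-gauge stand may swap places.
- sleeve_floor (a point): centre of the floor inside the square black sleeve (64x62 mm outside, bore 42x42 mm, walls 10 mm, open at the top, rim 68 mm above this floor) on the fixture's base; fixed. The floor lies 12 mm above the bench. The clamp's nose, an 11 mm rod, enters from the slide's side 3 mm into the bore, 12 mm above the floor, and leaves the middle free. Its axes are the fixture's.
- fixture: the fixed fixture, an aluminium base 250x96x12 mm with the sleeve at one end and the slide along its middle; origin on the bench, z up, x along the base. The slide pulls out along this body's -x, away from the sleeve. In its frame the bore's centre is at x +69 mm, the pull plate's centre at x -45 mm when home.
- slide_grip (a point): centre of the pull plate at the height to grip, 48 mm above the bench. Upright steel plate, 12 mm thick along the pull, 44 mm wide, its top 66 mm above the bench; pinch it over its thickness, fingers one before and one behind it. At home 50 mm are free behind it, above a spring on a rod whose top is 33 mm above the bench; in front the base is bare.
- slide_pointer (a point): outer end of the thin upright pointer blade (3 mm) on the +y edge (fixture frame) of the pull plate; it moves with the slide, level with the middle of the plate's thickness.
- index_pointer (a point): top of the thin upright pointer blade (3 mm) of the index block, a small steel block fixed on a dark rail at the slide's +y side (fixture frame); its axes are the fixture's. This is the mark: 30 to 55 mm out along the pull from the slide's home position. The slide is at the mark when both pointers have the same x in the fixture frame.
- clamp_slide (a joint): how far the slide is drawn out, in m: 0 home, 0.07 fully out. A spring draws it home whenever it is let go: about 3.3 N at 0, rising by 1.1 N every 10 mm (9.4 N at 0.055).
- pin_gauge_stand: bystander: wooden block 28x90 mm with steel pins, 56 mm high. Leave alone.
- micrometer: bystander: micrometer lying flat, 50x140x19 mm, under the handwheel that overhangs the bench at the left (about 0.1 to 0.2 m above it; keep the arm clear of both). Leave alone.
- masking_tape: bystander: roll of masking tape lying flat, 96 mm across, 25 mm high. Leave alone.
- gauge_block_c: bystander: steel gauge block 9x30x30 mm, standing. Leave alone.
- moulded_part_02: bystander: small white moulded part, 24 mm across, 27 mm high. Leave alone.
- moulded_part_05: bystander: second small white moulded part of the same shape. Leave alone.
Mind the look-alikes: they are no part of the job. What is shaped like the brush but orange is not meant.

How it is judged (in metres and radians):
On the way, in this order (a step that is already met when the one before it is completed fails the run):
1. the brush is down at the sleeve's floor (x of brush in the frame of sleeve_floor between -0.021 and 0.021 m and y of brush in the frame of sleeve_floor between -0.021 and 0.021 m and z of brush in the frame of sleeve_floor below 0.015 m), for 0.05 s.
2. the brush has been drawn up again (z of brush in the frame of sleeve_floor above 0.035 m), for 0.05 s.
3. the brush is down at the sleeve's floor a second time (all of step 1), for 0.05 s.
4. the brush has been drawn up a second time (z of brush in the frame of sleeve_floor above 0.035 m), for 0.05 s.
5. the brush stands in its stand again, let go (horizontal distance between brush and stand_mouth below 0.01 m and angle between brush's own z axis and vertical below 0.12 rad and z of brush in the frame of stand_mouth below -0.068 m and contact force between the fingers and brush below 0.2 N), for 0.2 s.
At the end, for the whole second after the job is handed in: Slide pointer within 4 mm of the index pointer along the pull, still, held by the fingers (over 2 N). Brush upright in its stand, let go, within 10 mm of the hole centre, collar within 7 mm of the top. Before that two strokes: tip within 15 mm of the sleeve floor, then over 35 mm above it (all of step 5 and x of slide_pointer in the frame of index_pointer between -0.004 and 0.004 m and velocity of joint clamp_slide between -0.01 and 0.01 m/s and contact force between the fingers and clamp_slide above 2 N and contact force between brush and clamp_slide below 0.1 N); the arm keeps its last pose, push and grip.
It fails at once if a bystander is pushed more than 20 mm or tipped over (distance of any of pin_gauge_stand, micrometer, masking_tape, gauge_block_c, moulded_part_02, moulded_part_05 from where it was at the start of the episode above 0.02 m or angle between any of pin_gauge_stand, micrometer, masking_tape, gauge_block_c, moulded_part_02, moulded_part_05's own z axis and vertical above 0.5 rad).
It also fails if it takes over 61 s, if anything falls off the work surface, if the arm or the gripper's body presses on something with over 40 N, if the wrist force passes 120 N, or if a joint passes its speed limit or range.

## Working session

There is one attempt and no reset: what is moved stays moved. The work goes in short steps, Python scripts to look and compute and a tool call to move; the robot and the scene stay as the last step left them, time stands still between calls to the robot, and variables do not carry over. Pictures are saved under pics/ and viewed, at most 10 in all, crops included, and the job is handed in when it is done.

Besides the shell and the picture viewer there is one more tool, called after ">>>" by a JSON object that holds its "op" and its "data". send_rows: Moves the arm, as the interface text tells. Its arguments: {"type":"object","properties":{"plan":{"type":"array","items":{"type":"object","properties":{"delta_pos":{"type":"array","items":{"type":"number"}},"yaw":{"type":"number"},"gripper":{"type":"number"}}}},"grip_force":{"type":"number"}},"required":["plan"]}

```bash
ls; mkdir -p pics; cat > h.py <<'E'
from plant import *
import numpy as np, cv2
from scipy.spatial.transform import Rotation as R
def cam(n):
    return camera_params(n)
def px2w(n,u,v,d=None,z=None,st=None):
    """pixel -> world, using depth d (mm along axis) or plane height z"""
    c=camera_params(n)
    if 'world_to_cam' in c: T=np.linalg.inv(np.array(c['world_to_cam']))
    else:
        st=st or state(); W=np.eye(4); W[:3,:3]=R.from_rotvec(st['eef_rot']).as_matrix(); W[:3,3]=st['ee_pos']
        T=W@np.array(c['mount'])
    r=np.array([(u-c['cx'])/c['fx'],-(v-c['cy'])/c['fy'],-1.])
    o=T[:3,3]; r=T[:3,:3]@r
    k=d if d is not None else (z-o[2])/r[2]
    return o+k*r
E
python3 - <<'E'
from h import *
s=state();print({k:np.round(v,3) for k,v in s.items()})
for n in('top','scene','wrist'):
    p,d=get_image(n);cv2.imwrite(f'pics/{n}0.png',p);np.save(f'{n}0.npy',d);c=camera_params(n);print(n,{k:np.round(v,3).tolist() for k,v in c.items()})
for n in('brush','stand_mouth','sleeve_floor','slide_grip','slide_pointer','index_pointer','fixture'):
    print(n,[(np.round(x['centre']),round(x['p'],2)) for x in place_of(n,'top')],[(np.round(x['centre']),round(x['p'],2)) for x in place_of(n,'scene')])
print(state()['t'])
E
```

```text
pics
{'t': np.float64(0.0), 'joints': array([ 1.229,  0.314, -0.048,  1.21 , -0.   ,  1.571]), 'qvel': array([0.   , 0.001, 0.001, 0.002, 0.   , 0.002]), 'effort': array([-3.0000e-03, -5.3959e+01,  3.3975e+01,  1.9000e-02, -0.0000e+00,
       -0.0000e+00]), 'ee_pos': array([200.922, 564.744, 230.414]), 'eef_rot': array([-5.340e-01, -3.096e+00,  3.000e-03]), 'wrist_force': array([-0.429, -0.48 , -0.153]), 'wrist_torque': array([ 0.033, -0.025, -0.013]), 'gripper_force': np.float64(0.0), 'opening': np.float64(0.997)}
top {'fx': 434.004, 'fy': 434.004, 'cx': 322.913, 'cy': 240.993, 'world_to_cam': [[0.017, -1.0, 0.008, -165.356], [0.992, 0.018, 0.124, -511.387], [-0.124, 0.006, 0.992, -1032.961], [0.0, 0.0, 0.0, 1.0]]}
scene {'fx': 445.364, 'fy': 445.364, 'cx': 317.955, 'cy': 246.075, 'world_to_cam': [[0.467, -0.884, 0.018, -369.734], [0.564, 0.313, 0.765, -318.821], [-0.681, -0.347, 0.644, -979.968], [0.0, 0.0, 0.0, 1.0]]}
wrist {'fx': 416.854, 'fy': 416.854, 'cx': 322.889, 'cy': 239.155, 'mount': [[0.001, 0.962, 0.272, 68.361], [1.0, -0.001, 0.0, 1.141], [0.0, 0.272, -0.962, -141.7], [0.0, 0.0, 0.0, 1.0]]}
brush [(array([446., 273.]), 0.85), (array([402., 272.]), 0.72), (array([487., 277.]), 0.59)] [(array([420., 335.]), 0.86), (array([458., 353.]), 0.74)]
stand_mouth [(array([408., 270.]), 0.6)] [(array([381., 293.]), 0.86), (array([200., 231.]), 0.43)]
sleeve_floor [(array([251., 262.]), 0.67)] [(array([258., 258.]), 0.96)]
slide_grip [(array([297., 262.]), 0.82)] [(array([292., 264.]), 0.65)]
slide_pointer [(array([446., 203.]), 0.58), (array([295., 277.]), 0.54)] [(array([283., 272.]), 0.51)]
index_pointer [(array([312., 277.]), 0.51)] [(array([296., 284.]), 0.51)]
fixture [(array([274., 264.]), 0.79)] [(array([276., 271.]), 0.97)]
0.85
```

```bash
python3 - <<'E'
import cv2
a=cv2.imread('pics/scene0.png');b=cv2.imread('pics/top0.png')
cv2.imwrite('pics/sc.png',cv2.resize(a[170:400,150:510],(800,511),interpolation=cv2.INTER_CUBIC))
cv2.imwrite('pics/tc.png',cv2.resize(b[170:350,220:520],(800,480),interpolation=cv2.INTER_CUBIC))
E
```

```text
(no output)
```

View pics/sc.png

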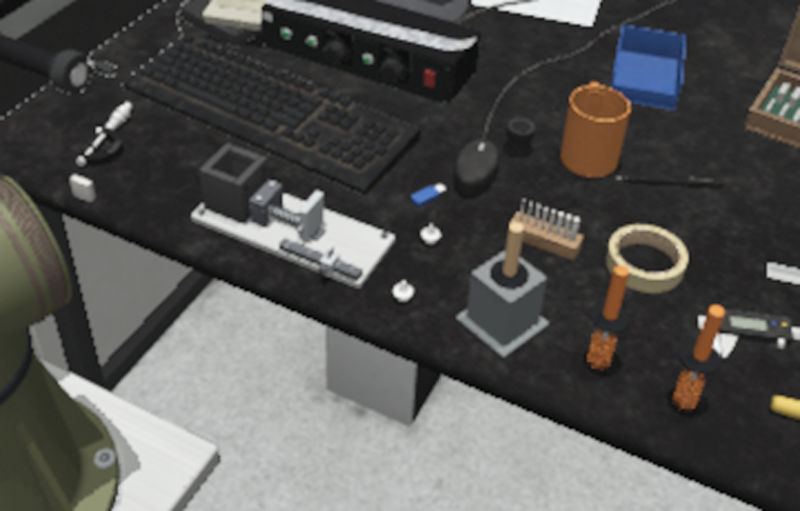

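View pics/tc.png

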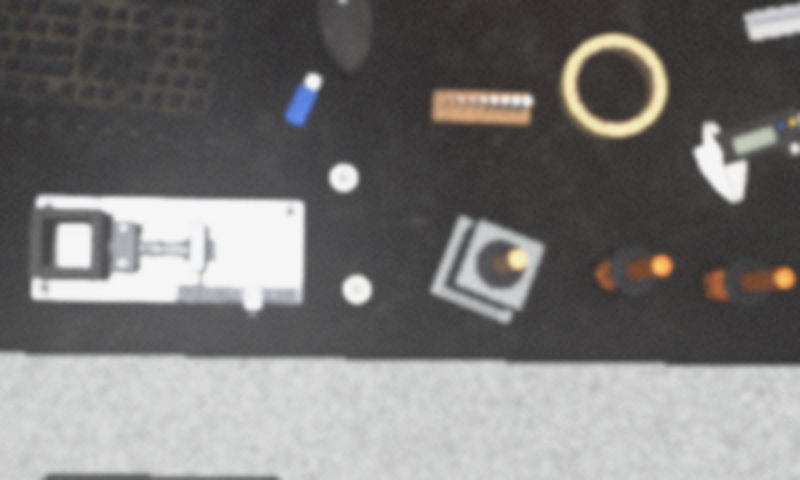

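View pics/top0.png

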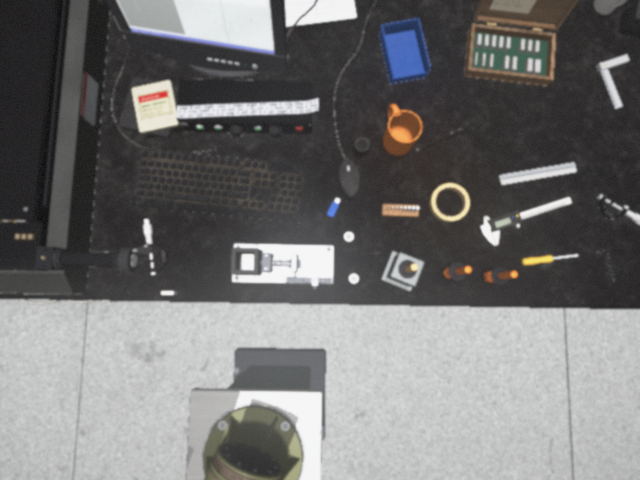

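The scene shows the wooden-handled brush in the grey stand (top image ≈ (410,268)). The orange look-alikes are at (458,271) and (503,276), standing free, so they are not meant. The fixture is at (283,262), with the black sleeve on its left end, the pull plate at (294,262) and the index pointer at (315,283). The brush in the stand fits because it has a wooden handle, a black collar and stands in the grey block, which the crops confirm.

```bash
cat >> h.py <<'E'
def cloud(n,d,u0,u1,v0,v1,st=None):
    c=camera_params(n)
    if 'world_to_cam' in c: T=np.linalg.inv(np.array(c['world_to_cam']))
    else:
        W=np.eye(4); W[:3,:3]=R.from_rotvec(st['eef_rot']).as_matrix(); W[:3,3]=st['ee_pos']
        T=W@np.array(c['mount'])
    v,u=np.mgrid[v0:v1,u0:u1]; k=d[v0:v1,u0:u1]; m=k>0; u,v,k=u[m],v[m],k[m]
    P=np.c_[(u-c['cx'])/c['fx']*k,-(v-c['cy'])/c['fy']*k,-k]
    return P@T[:3,:3].T+T[:3,3],u,v
def rect(P,zlo,zhi):
    Q=P[(P[:,2]>zlo)&(P[:,2]<zhi)]
    r=cv2.minAreaRect(Q[:,:2].astype(np.float32)); return len(Q),np.round(r[0],1),np.round(r[1],1),round(r[2],1),np.round(Q.mean(0),1)
E
python3 - <<'E'
from h import *
d=np.load('top0.npy')
P,u,v=cloud('top',d,225,345,235,295)
print('bench',np.median(cloud('top',d,355,375,240,290)[0][:,2]))
print('sleeve rim',rect(P,74,88)); print('base',rect(P,8,17)); print('plate',rect(P,60,72)); 
P,u,v=cloud('top',d,375,430,240,300)
print('handle',rect(P,140,165)); print('stand',rect(P,76,86)); print('foot',rect(P,5,20))
d=np.load('scene0.npy')
P,u,v=cloud('scene',d,230,335,230,300)
print('sc sleeve rim',rect(P,76,84)); print('base',rect(P,8,17)); print('plate',rect(P,62,70))
P,u,v=cloud('scene',d,350,400,260,335)
print('handle',rect(P,145,165)); print('stand',rect(P,77,83))
for n,z in(('stand_mouth',80),('sleeve_floor',12),('slide_grip',48),('slide_pointer',60),('index_pointer',50)):
  for c in('top','scene'):
    for x in place_of(n,c)[:2]: print(n,c,np.round(px2w(c,*x['centre'],z=z)))
print(state()['t'])
E
```

```text
bench 0.9779174044936099
sleeve rim (424, array([460.5,  27.7]), array([61.1, 63.1]), 0.7, array([460.3,  26.8,  80.3]))
base (2477, array([470.1, -71.1]), array([119.5, 278.7]), 1.1, array([462.8, -72.7,  12.8]))
plate (126, array([464.4, -21.1]), array([ 51.8, 140.6]), 1.0, array([461.4, -53.6,  66.5]))
handle (50, array([ 447.5, -351.2]), array([14.7, 13.7]), 65.5, array([ 447.1, -350.6,  153.7]))
stand (537, array([ 447.4, -352.3]), array([60.8, 60.5]), 68.8, array([ 446.9, -350.2,   81.5]))
foot (239, array([ 449.7, -355.1]), array([134.9, 144.9]), 89.8, array([ 442.6, -333.9,    8. ]))
sc sleeve rim (178, array([455.1,  26.3]), array([63.3, 67.4]), 89.0, array([454.4,  25.2,  78.4]))
base (1611, array([510.2, -55.6]), array([280.4, 293.2]), 19.2, array([494.7, -68.5,  11.8]))
plate (143, array([453.9, -18.6]), array([147.3,  64.5]), 87.6, array([452.2,  -8.8,  65.7]))
handle (35, array([ 441.6, -352.4]), array([13.1, 12.4]), 71.2, array([ 440.5, -352.9,  151.4]))
stand (284, array([ 442.5, -352.8]), array([61. , 62.3]), 68.7, array([ 437.5, -354.5,   79.7]))
stand_mouth top [ 444. -355.   80.]
stand_mouth scene [ 446. -357.   80.]
stand_mouth scene [426. 192.  80.]
sleeve_floor top [460.  21.  12.]
sleeve_floor scene [471.  29.  12.]
slide_grip top [460. -95.  48.]
slide_grip scene [462. -93.  48.]
slide_pointer top [ 609. -453.   60.]
slide_pointer top [424. -92.  60.]
slide_pointer scene [415. -92.  60.]
index_pointer top [ 426. -132.   50.]
index_pointer scene [ 399. -142.   50.]
1.35
```

>>> {"op": "send_rows", "data": {"plan": [{"delta_pos": [0, 0, -1.6], "yaw": -0.114, "gripper": 1}, {"delta_pos": [0, 0, -1.6], "yaw": -0.114, "gripper": 1}, {"delta_pos": [0, 0, -1.6], "yaw": -0.114, "gripper": 1}, {"delta_pos": [0, 0, -1.6], "yaw": 0, "gripper": 1}, {"delta_pos": [0, 0, -1.6], "yaw": 0, "gripper": 1}], "grip_force": 60}}

```text
t: 1.77
ee_pos: [201.1, 565.2, 312.0]
eef_rot: [0.001, -3.142, 0.0]
wrist_force: [0.4, 0.7, -0.2]
opening: 0.996
gripper_force: 0.0
```

```bash
python3 - <<'E'
from h import *
d=np.load('top0.npy')
P,u,v=cloud('top',d,0,220,180,330)
Q=P[(P[:,2]>90)]
for y in range(100,700,50):
    q=Q[(Q[:,1]>y)&(Q[:,1]<y+50)]
    if len(q): print(y,len(q),np.percentile(q,[2,98],axis=0).round())
d=np.load('scene0.npy')
P,u,v=cloud('scene',d,100,300,100,300)
Q=P[(P[:,2]>90)]
for y in range(50,700,50):
    q=Q[(Q[:,1]>y)&(Q[:,1]<y+50)&(Q[:,0]<650)]
    if len(q): print(y,len(q),np.percentile(q,[2,98],axis=0).round())
s=state();print(s['ee_pos'],R.from_rotvec(s['eef_rot']).as_matrix().round(3))
E
```

```text
200 108 [[467. 215. 149.]
 [481. 247. 159.]]
250 578 [[427. 255. 122.]
 [477. 298. 172.]]
300 368 [[437. 301. 143.]
 [470. 349. 161.]]
350 365 [[436. 351. 140.]
 [469. 399. 161.]]
400 2945 [[406. 409.  92.]
 [629. 449. 207.]]
450 3065 [[401. 451.  96.]
 [618. 499. 209.]]
500 1497 [[398. 501.  93.]
 [601. 546. 208.]]
550 132 [[393. 550.  90.]
 [426. 575. 118.]]
50 2 [[ 42.  50. 357.]
 [ 45.  51. 358.]]
200 60 [[461. 214. 141.]
 [476. 246. 155.]]
250 328 [[421. 254. 116.]
 [471. 294. 169.]]
300 160 [[430. 301. 133.]
 [460. 349. 158.]]
350 150 [[432. 351. 130.]
 [459. 399. 158.]]
400 1384 [[400. 408.  91.]
 [646. 449. 204.]]
450 1364 [[400. 451.  95.]
 [645. 499. 205.]]
500 953 [[398. 501.  94.]
 [639. 549. 206.]]
550 724 [[403. 551. 100.]
 [641. 599. 199.]]
600 461 [[472. 601. 150.]
 [615. 648. 199.]]
650 250 [[514. 650. 150.]
 [616. 698. 200.]]
[201.06964511 565.19010015 312.03985441] [[-1.    -0.001 -0.   ]
 [-0.001  1.    -0.   ]
 [ 0.    -0.    -1.   ]]
```

>>> {"op": "send_rows", "data": {"plan": [{"delta_pos": [-1.5, -3.7, 0], "yaw": 0, "gripper": 1}, {"delta_pos": [-1.5, -3.7, 0], "yaw": 0, "gripper": 1}, {"delta_pos": [-1.5, -3.7, 0], "yaw": 0, "gripper": 1}, {"delta_pos": [-1.5, -3.7, 0], "yaw": 0, "gripper": 1}, {"delta_pos": [-1.5, -3.7, 0], "yaw": 0, "gripper": 1}]}}

```text
t: 2.18
ee_pos: [276.3, 378.6, 311.3]
eef_rot: [-0.002, 3.141, 0.0]
wrist_force: [0.7, 0.2, -0.1]
opening: 1.004
gripper_force: 0.0
```

>>> {"op": "send_rows", "data": {"plan": [{"delta_pos": [-1.5, -3.7, 0], "yaw": 0, "gripper": 1}, {"delta_pos": [-1.5, -3.7, 0], "yaw": 0, "gripper": 1}, {"delta_pos": [-1.5, -3.7, 0], "yaw": 0, "gripper": 1}, {"delta_pos": [-1.5, -3.7, 0], "yaw": 0, "gripper": 1}, {"delta_pos": [-1.5, -3.7, 0], "yaw": 0, "gripper": 1}]}}

```text
t: 2.6
ee_pos: [351.4, 193.6, 311.6]
eef_rot: [-0.001, 3.141, 0.001]
wrist_force: [0.3, 0.3, -0.0]
opening: 1.0
gripper_force: 0.0
```

>>> {"op": "send_rows", "data": {"plan": [{"delta_pos": [-1.5, -3.7, 0], "yaw": 0, "gripper": 1}, {"delta_pos": [-1.5, -3.7, 0], "yaw": 0, "gripper": 1}, {"delta_pos": [-1.5, -3.7, 0], "yaw": 0, "gripper": 1}, {"delta_pos": [-1.5, -3.7, 0.5], "yaw": 0, "gripper": 1}, {"delta_pos": [-1.5, -3.7, 0.5], "yaw": 0, "gripper": 1}]}}

```text
t: 3.02
ee_pos: [426.8, 8.3, 301.8]
eef_rot: [-0.0, 3.14, 0.0]
wrist_force: [0.8, 1.2, 0.1]
opening: 1.001
gripper_force: 0.0
```

>>> {"op": "send_rows", "data": {"plan": [{"delta_pos": [0, -3, 1.5], "yaw": 0, "gripper": 1}, {"delta_pos": [0, -1, 1.5], "yaw": 0, "gripper": 1}, {"delta_pos": [0, 0, 1.5], "yaw": 0, "gripper": 1}, {"delta_pos": [0, 0, 0], "yaw": 0, "gripper": 1}, {"delta_pos": [0, 0, 0], "yaw": 0, "gripper": 1}]}}

```text
t: 3.43
ee_pos: [425.6, -29.7, 256.1]
eef_rot: [-0.0, -3.14, -0.0]
wrist_force: [-0.0, -0.6, 0.2]
opening: 0.998
gripper_force: 0.0
```

```bash
python3 - <<'E'
from h import *
s=state();p,d=get_image('wrist');cv2.imwrite('pics/w1.png',p);np.save('w1.npy',d)
import json;json.dump({k:np.array(v).tolist() for k,v in s.items()},open('w1.json','w'))
print(s['ee_pos'],s['joints'].round(2) if hasattr(s['joints'],'round') else s['joints'])
P,u,v=cloud('wrist',d,0,640,0,480,s)
print(np.median(P[:,2]))
for n,lo,hi in(('sleeve',77,83),('base',9,15),('plate',64,69),('52',49,60)):
    m=(P[:,2]>lo)&(P[:,2]<hi)&(P[:,0]>395)&(P[:,0]<530)&(P[:,1]>-200)&(P[:,1]<90)
    im=np.zeros((480,640),np.uint8);im[v[m],u[m]]=255
    k,l,st,c=cv2.connectedComponentsWithStats(im)
    for i in range(1,k):
        if st[i,4]>60:
            mm=m&(l[v,u]==i); r=cv2.minAreaRect(P[mm][:,:2].astype(np.float32)); print(n,st[i].tolist(),np.round(r[0],1),np.round(r[1],1),round(r[2],1),P[mm].mean(0).round(1))
for n,z in(('sleeve_floor',12),('slide_grip',48),('slide_pointer',60),('index_pointer',60)):
    for x in place_of(n,'wrist')[:2]: print(n,np.round(x['centre']),round(x['p'],2),np.round(px2w('wrist',*x['centre'],z=z,st=s)))
E
```

```text
[425.60460994 -29.74858039 256.05694945] [-0.07 -0.02 -0.38  1.21  0.   -0.07]
-0.40281089277527826
sleeve [353, 217, 81, 74, 3101] [460.3  26.6] [62.2 62.2] 89.9 [459.   26.5  79.1]
base [214, 182, 43, 4, 66] [ 412.6 -110.4] [38.6  2.3] 88.5 [ 413.  -110.4   10.6]
base [161, 183, 265, 97, 13262] [460.1 -57.6] [ 95.8 249.6] 0.1 [458.2 -84.4  11.3]
base [366, 229, 38, 28, 952] [469.3  30.4] [35.  26.1] 88.8 [469.6  30.6  11.3]
plate [366, 213, 63, 4, 75] [429.7  31.3] [ 1.4 50.8] 0.5 [429.6  31.9  66.5]
plate [246, 224, 15, 50, 570] [459.8 -87.1] [42.9 11.3] 0.3 [459.4 -87.2  65.2]
plate [366, 256, 50, 21, 125] [480.8  30.7] [16.9 43.6] 22.6 [479.9  32.   66.6]
52 [352, 210, 75, 14, 224] [429.9  25.5] [10.1 62. ] 9.5 [429.9  24.7  54.4]
52 [320, 219, 26, 51, 1270] [460.2 -20.5] [21.8 45.6] 89.9 [459.4 -20.7  51.3]
52 [248, 220, 16, 49, 119] [457.7 -82.1] [42.1 10.1] 14.8 [452.7 -83.   54.6]
52 [366, 230, 49, 43, 301] [473.4  37.3] [27.4 53.7] 42.4 [474.6  35.5  54.6]
sleeve_floor [382. 234.] 0.6 [461.  27.  12.]
slide_grip [254. 243.] 0.69 [459. -89.  48.]
slide_pointer [256. 212.] 0.96 [429. -85.  60.]
index_pointer [194. 204.] 0.62 [ 423. -135.   60.]
```

View pics/w1.png

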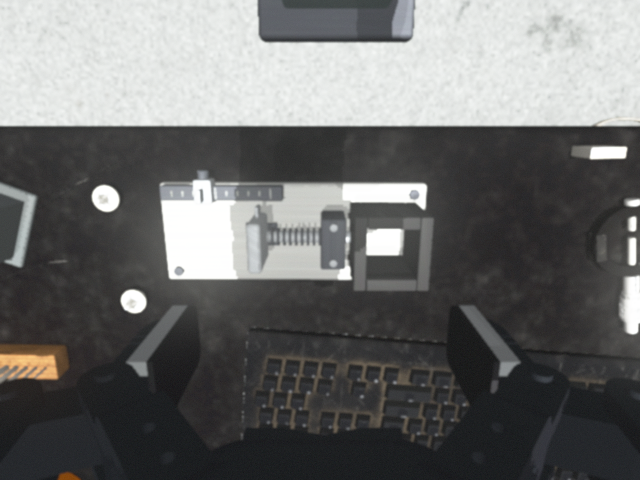

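Wrist view: the fixture is axis-aligned with the world. The sleeve is at (394,250), the plate at (255,245), the slide pointer at (257,212) and the index block at (203,190). Next is the brush.

>>> {"op": "send_rows", "data": {"plan": [{"delta_pos": [0, -4, 0], "yaw": 0, "gripper": 1}, {"delta_pos": [0, -4, 0], "yaw": 0, "gripper": 1}, {"delta_pos": [0, -4, 0], "yaw": 0, "gripper": 1}, {"delta_pos": [0, -4, 0], "yaw": 0, "gripper": 1}, {"delta_pos": [0, -4, 0], "yaw": 0, "gripper": 1}]}}

```text
t: 4.1
ee_pos: [426.6, -231.2, 257.2]
eef_rot: [-0.002, 3.14, -0.001]
wrist_force: [1.1, 0.6, 0.1]
opening: 1.003
gripper_force: 0.0
```

>>> {"op": "send_rows", "data": {"plan": [{"delta_pos": [0, -4, 0], "yaw": 0, "gripper": 1}, {"delta_pos": [0, -4, 0], "yaw": 0, "gripper": 1}, {"delta_pos": [0, -4, 0], "yaw": 0, "gripper": 1}, {"delta_pos": [0, 0, 0], "yaw": 0, "gripper": 1}, {"delta_pos": [0, 0, 0], "yaw": 0, "gripper": 1}]}}

```text
t: 4.52
ee_pos: [426.4, -351.3, 256.3]
eef_rot: [0.004, 3.141, -0.0]
wrist_force: [-0.4, -0.0, -1.2]
opening: 1.001
gripper_force: 0.0
```

```bash
python3 - <<'E'
from h import *
s=state();p,d=get_image('wrist');np.save('w2.npy',d);cv2.imwrite('pics/w2.png',p)
print(s['ee_pos'],s['joints'])
P,u,v=cloud('wrist',d,0,640,0,480,s)
for n,lo,hi in(('handle',148,160),('stand',76,82),('collar',82.5,90),('foot',3,15)):
    m=(P[:,2]>lo)&(P[:,2]<hi)&(P[:,0]>395)&(P[:,0]<500)&(P[:,1]>-410)&(P[:,1]<-290)
    im=np.zeros((480,640),np.uint8);im[v[m],u[m]]=255
    k,l,st,c=cv2.connectedComponentsWithStats(im)
    for i in range(1,k):
        if st[i,4]>60:
            mm=m&(l[v,u]==i); r=cv2.minAreaRect(P[mm][:,:2].astype(np.float32)); print(n,st[i].tolist(),np.round(r[0],1),np.round(r[1],1),round(r[2],1),P[mm].mean(0).round(1))
for x in place_of('stand_mouth','wrist')[:2]: print(np.round(x['centre']),round(x['p'],2),np.round(px2w('wrist',*x['centre'],z=80,st=s)))
r=p[100:420,100:540];cv2.imwrite('pics/w2c.png',cv2.resize(r,(800,582)))
E
```

```text
[ 426.36598988 -351.29229891  256.25138537] [-6.89184138e-01  2.14800988e-01 -1.19633635e-01  1.23624259e+00
  4.32227238e-05 -6.86787252e-01]
handle [307, 256, 25, 25, 493] [ 446.8 -352.9] [15.2 14.8] 89.0 [ 446.  -352.9  153.4]
stand [272, 190, 98, 94, 3006] [ 447.4 -353. ] [60.1 60.4] 68.8 [ 442.9 -352.8   79.2]
collar [293, 212, 55, 51, 1351] [ 445.6 -352.8] [42.5 40.2] 88.0 [ 443.2 -353.1   83.5]
foot [270, 166, 103, 77, 1563] [ 447.3 -353.1] [77.8 77.9] 68.7 [ 425.4 -359.2    5.4]
```

View pics/w2c.png

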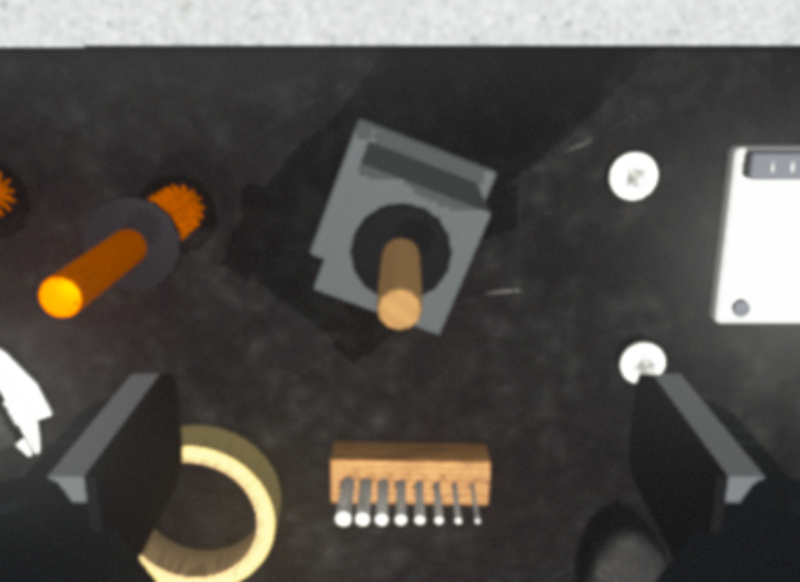

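The white-and-wood brush in the grey stand (crop (400,260)) is the one; the orange look-alike at crop (120,250) is excluded. Grasping it now.

>>> {"op": "send_rows", "data": {"plan": [{"delta_pos": [-1.05, -0.08, 1], "yaw": 0, "gripper": 1}, {"delta_pos": [-1.05, -0.08, 1], "yaw": 0, "gripper": 1}, {"delta_pos": [0, 0, 3], "yaw": 0, "gripper": 1}, {"delta_pos": [0, 0, 3], "yaw": 0, "gripper": 1}, {"delta_pos": [0, 0, 3], "yaw": 0, "gripper": 1}]}}

```text
t: 5.03
ee_pos: [448.7, -349.9, 144.5]
eef_rot: [-0.004, 3.141, -0.0]
wrist_force: [-0.1, 0.2, 0.1]
opening: 1.0
gripper_force: 0.0
```

>>> {"op": "send_rows", "data": {"plan": [{"delta_pos": [0, 0, 3], "yaw": 0, "gripper": 1}, {"delta_pos": [0, 0, 1.5], "yaw": 0, "gripper": 1}, {"delta_pos": [0, 0, 0], "yaw": 0, "gripper": 1}, {"delta_pos": [0, 0, 0], "yaw": 0, "gripper": 0.3}, {"delta_pos": [0, 0, 0], "yaw": 0, "gripper": 0}]}}

```text
t: 5.45
ee_pos: [448.5, -351.1, 102.1]
eef_rot: [-0.002, 3.141, -0.001]
wrist_force: [0.3, -0.8, 0.2]
opening: 0.748
gripper_force: 0.0
```

>>> {"op": "send_rows", "data": {"plan": [{"delta_pos": [0, 0, 0], "yaw": 0, "gripper": 0}, {"delta_pos": [0, 0, 0], "yaw": 0, "gripper": 0}, {"delta_pos": [0, 0, 0], "yaw": 0, "gripper": 0}, {"delta_pos": [0, 0, 0], "yaw": 0, "gripper": 0}, {"delta_pos": [0, 0, 0], "yaw": 0, "gripper": 0}]}}

```text
t: 5.87
ee_pos: [447.8, -351.8, 102.3]
eef_rot: [-0.0, 3.14, -0.002]
wrist_force: [-0.1, -0.5, 4.9]
opening: 0.17
gripper_force: 58.3
```

>>> {"op": "send_rows", "data": {"plan": [{"delta_pos": [0, 0, -1.5], "yaw": 0, "gripper": 0}, {"delta_pos": [0, 0, -2.5], "yaw": 0, "gripper": 0}, {"delta_pos": [0, 0, -2.5], "yaw": 0, "gripper": 0}, {"delta_pos": [0, 0, -2.5], "yaw": 0, "gripper": 0}, {"delta_pos": [0, 0, -2], "yaw": 0, "gripper": 0}]}}

```text
t: 6.28
ee_pos: [447.4, -351.5, 213.2]
eef_rot: [0.0, 3.141, -0.001]
wrist_force: [1.1, -0.3, -1.5]
opening: 0.173
gripper_force: 58.5
```

>>> {"op": "send_rows", "data": {"plan": [{"delta_pos": [0, 2, 0], "yaw": 0, "gripper": 0}, {"delta_pos": [0, 3.5, 0], "yaw": 0, "gripper": 0}, {"delta_pos": [-0.3, 3.5, 0], "yaw": 0, "gripper": 0}, {"delta_pos": [-0.3, 3.5, 0], "yaw": 0, "gripper": 0}, {"delta_pos": [-0.3, 3.5, 0], "yaw": 0, "gripper": 0}]}}

```text
t: 6.7
ee_pos: [455.8, -189.9, 211.3]
eef_rot: [0.001, 3.142, 0.0]
wrist_force: [0.3, 0.1, -0.4]
opening: 0.176
gripper_force: 58.7
```

>>> {"op": "send_rows", "data": {"plan": [{"delta_pos": [-0.2, 3.5, 0], "yaw": 0, "gripper": 0}, {"delta_pos": [-0.2, 3.5, 0], "yaw": 0, "gripper": 0}, {"delta_pos": [0, 3.5, 0], "yaw": 0, "gripper": 0}, {"delta_pos": [0, 3.5, 0], "yaw": 0, "gripper": 0}, {"delta_pos": [0, 3.5, 0], "yaw": 0, "gripper": 0}]}}

```text
t: 7.12
ee_pos: [459.8, -14.7, 211.4]
eef_rot: [0.0, 3.141, 0.0]
wrist_force: [0.1, 0.0, -0.2]
opening: 0.173
gripper_force: 58.7
```

>>> {"op": "send_rows", "data": {"plan": [{"delta_pos": [0, 3, 0], "yaw": 0, "gripper": 0}, {"delta_pos": [0, 1.5, 0], "yaw": 0, "gripper": 0}, {"delta_pos": [0, 0, 0], "yaw": 0, "gripper": 0}, {"delta_pos": [0, 0, 0], "yaw": 0, "gripper": 0}, {"delta_pos": [0, 0, 0], "yaw": 0, "gripper": 0}]}}

```text
t: 7.53
ee_pos: [460.1, 28.1, 211.3]
eef_rot: [-0.0, -3.141, 0.001]
wrist_force: [-0.0, -0.6, -0.8]
opening: 0.173
gripper_force: 58.7
```

```bash
python3 - <<'E'
from h import *
s=state();p,d=get_image('scene');cv2.imwrite('pics/s3.png',p)
print(s['ee_pos'],s['t'])
P,u,v=cloud('scene',d,200,340,140,300)
m=(P[:,1]>-15)&(P[:,1]<70)&(P[:,0]>420)&(P[:,0]<500)
for z in range(85,250,8):
    q=P[m&(P[:,2]>z)&(P[:,2]<z+8)]
    if len(q)>3: print(z,len(q),np.percentile(q[:,:2],[5,50,95],axis=0).round().tolist())
cv2.imwrite('pics/s3c.png',cv2.resize(p[130:300,200:360],(640,680))[:600])
E
```

```text
[460.10386509  28.1004617  211.25039691] 7.5333
109 11 [[446.0, 20.0], [452.0, 26.0], [468.0, 34.0]]
117 18 [[444.0, 22.0], [452.0, 28.0], [459.0, 39.0]]
125 22 [[446.0, 15.0], [453.0, 26.0], [465.0, 37.0]]
133 17 [[445.0, 18.0], [453.0, 24.0], [462.0, 36.0]]
141 26 [[445.0, 20.0], [453.0, 27.0], [459.0, 40.0]]
149 29 [[446.0, 18.0], [457.0, 27.0], [466.0, 38.0]]
157 9 [[454.0, 18.0], [457.0, 28.0], [462.0, 30.0]]
165 6 [[452.0, 26.0], [455.0, 28.0], [457.0, 30.0]]
181 5 [[437.0, 10.0], [440.0, 18.0], [454.0, 25.0]]
189 104 [[437.0, 9.0], [451.0, 24.0], [472.0, 47.0]]
197 17 [[447.0, 21.0], [451.0, 25.0], [457.0, 35.0]]
205 13 [[447.0, 16.0], [450.0, 26.0], [454.0, 35.0]]
213 39 [[445.0, 11.0], [449.0, 27.0], [464.0, 43.0]]
221 36 [[446.0, 9.0], [451.0, 27.0], [460.0, 44.0]]
229 45 [[446.0, 8.0], [450.0, 21.0], [461.0, 48.0]]
237 39 [[446.0, 9.0], [450.0, 22.0], [457.0, 46.0]]
245 32 [[445.0, 9.0], [448.0, 31.0], [454.0, 44.0]]
```

View pics/s3c.png

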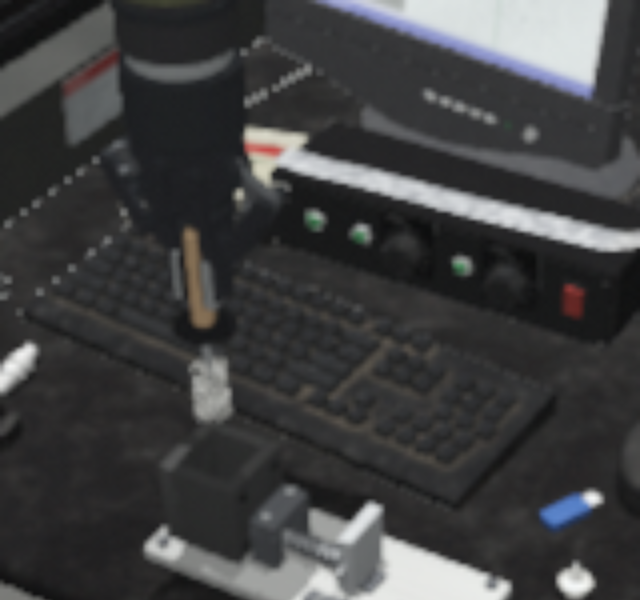

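The brush is held upright above the sleeve (crop (210,390) over (220,470)). Scrubbing.

>>> {"op": "send_rows", "data": {"plan": [{"delta_pos": [0, -0.05, 2], "yaw": 0, "gripper": 0}, {"delta_pos": [0, -0.05, 2], "yaw": 0, "gripper": 0}, {"delta_pos": [0, 0, 2], "yaw": 0, "gripper": 0}, {"delta_pos": [0, 0, 2], "yaw": 0, "gripper": 0}, {"delta_pos": [0, 0, 1.1], "yaw": 0, "gripper": 0}]}}

```text
t: 8.0
ee_pos: [459.0, 26.3, 118.2]
eef_rot: [-0.003, -3.139, 0.001]
wrist_force: [-0.6, 0.1, -0.6]
opening: 0.17
gripper_force: 58.7
```

>>> {"op": "send_rows", "data": {"plan": [{"delta_pos": [0, 0, 0.5], "yaw": 0, "gripper": 0}, {"delta_pos": [0, 0, 0], "yaw": 0, "gripper": 0}, {"delta_pos": [0, 0, 0], "yaw": 0, "gripper": 0}, {"delta_pos": [0, 0, 0], "yaw": 0, "gripper": 0}, {"delta_pos": [0, 0, 0], "yaw": 0, "gripper": 0}]}}

```text
t: 8.42
ee_pos: [461.1, 27.6, 116.3]
eef_rot: [0.0, 3.14, 0.0]
wrist_force: [1.5, -0.1, -0.6]
opening: 0.168
gripper_force: 58.7
```

>>> {"op": "send_rows", "data": {"plan": [{"delta_pos": [0, 0, -1.5], "yaw": 0, "gripper": 0}, {"delta_pos": [0, 0, -2], "yaw": 0, "gripper": 0}, {"delta_pos": [0, 0, -2], "yaw": 0, "gripper": 0}, {"delta_pos": [0, 0, 0], "yaw": 0, "gripper": 0}, {"delta_pos": [0, 0, 0], "yaw": 0, "gripper": 0}]}}

```text
t: 8.83
ee_pos: [461.7, 27.8, 171.9]
eef_rot: [-0.0, 3.138, 0.0]
wrist_force: [0.2, 0.0, -2.1]
opening: 0.168
gripper_force: 58.7
```

>>> {"op": "send_rows", "data": {"plan": [{"delta_pos": [0, 0, 1.5], "yaw": 0, "gripper": 0}, {"delta_pos": [0, 0, 2], "yaw": 0, "gripper": 0}, {"delta_pos": [0, 0, 2], "yaw": 0, "gripper": 0}, {"delta_pos": [0, 0, 0], "yaw": 0, "gripper": 0}, {"delta_pos": [0, 0, 0], "yaw": 0, "gripper": 0}]}}

```text
t: 9.25
ee_pos: [458.6, 27.7, 114.1]
eef_rot: [0.0, -3.138, 0.0]
wrist_force: [1.3, -0.4, -1.4]
opening: 0.171
gripper_force: 58.7
```

>>> {"op": "send_rows", "data": {"plan": [{"delta_pos": [0, 0, 0], "yaw": 0, "gripper": 0}, {"delta_pos": [0, 0, 0], "yaw": 0, "gripper": 0}, {"delta_pos": [0, 0, -1.5], "yaw": 0, "gripper": 0}, {"delta_pos": [0, 0, -2], "yaw": 0, "gripper": 0}, {"delta_pos": [0, 0, -2], "yaw": 0, "gripper": 0}]}}

```text
t: 9.67
ee_pos: [460.3, 27.7, 171.7]
eef_rot: [-0.0, 3.141, 0.0]
wrist_force: [0.6, -0.2, -0.7]
opening: 0.173
gripper_force: 58.7
```

>>> {"op": "send_rows", "data": {"plan": [{"delta_pos": [0, 0, -2], "yaw": 0, "gripper": 0}, {"delta_pos": [0, 0, -2.1], "yaw": 0, "gripper": 0}, {"delta_pos": [0, 0, 0], "yaw": 0, "gripper": 0}, {"delta_pos": [0, -1.9, 0], "yaw": 0, "gripper": 0}, {"delta_pos": [0, -3.5, 0], "yaw": 0, "gripper": 0}]}}

```text
t: 10.08
ee_pos: [461.2, -24.7, 212.3]
eef_rot: [-0.008, 3.139, 0.002]
wrist_force: [0.4, -0.5, 0.3]
opening: 0.172
gripper_force: 58.7
```

>>> {"op": "send_rows", "data": {"plan": [{"delta_pos": [0, -3.5, 0], "yaw": 0, "gripper": 0}, {"delta_pos": [0, -3.5, 0], "yaw": 0, "gripper": 0}, {"delta_pos": [0.3, -3.5, 0], "yaw": 0, "gripper": 0}, {"delta_pos": [0.3, -3.5, 0], "yaw": 0, "gripper": 0}, {"delta_pos": [0.3, -3.5, 0], "yaw": 0, "gripper": 0}]}}

```text
t: 10.5
ee_pos: [451.1, -203.0, 211.7]
eef_rot: [-0.0, 3.141, -0.001]
wrist_force: [1.4, 0.4, -1.1]
opening: 0.167
gripper_force: 58.7
```

>>> {"op": "send_rows", "data": {"plan": [{"delta_pos": [0.2, -3.5, 0], "yaw": 0, "gripper": 0}, {"delta_pos": [0.2, -3.5, 0], "yaw": 0, "gripper": 0}, {"delta_pos": [0, -3.5, 0], "yaw": 0, "gripper": 0}, {"delta_pos": [0, -3, 0], "yaw": 0, "gripper": 0}, {"delta_pos": [0, -1.5, 0], "yaw": 0, "gripper": 0}]}}

```text
t: 10.92
ee_pos: [447.1, -354.9, 211.4]
eef_rot: [0.004, 3.141, -0.003]
wrist_force: [0.8, 0.3, -1.4]
opening: 0.167
gripper_force: 58.8
```

>>> {"op": "send_rows", "data": {"plan": [{"delta_pos": [0, 0, 0], "yaw": 0, "gripper": 0}, {"delta_pos": [0, 0, 0], "yaw": 0, "gripper": 0}, {"delta_pos": [0, 0, 0], "yaw": 0, "gripper": 0}, {"delta_pos": [0, 0, 0], "yaw": 0, "gripper": 0}, {"delta_pos": [0, 0, 0], "yaw": 0, "gripper": 0}]}}

```text
t: 11.33
ee_pos: [447.5, -350.0, 211.5]
eef_rot: [-0.003, 3.141, 0.0]
wrist_force: [-0.4, -0.3, -1.1]
opening: 0.17
gripper_force: 58.8
```

```bash
python3 - <<'E'
from h import *
s=state();print(s['ee_pos'],s['eef_rot'])
for n,a in (('scene',(330,420,170,330)),('top',(375,440,220,300))):
    p,d=get_image(n);P,u,v=cloud(n,d,*a)
    m=(P[:,1]>-390)&(P[:,1]<-320)&(P[:,0]>400)&(P[:,0]<490)
    print(n)
    for z in range(76,200,12):
        q=P[m&(P[:,2]>z)&(P[:,2]<z+12)]
        if len(q)>3: print(z,len(q),np.percentile(q[:,:2],[5,50,95],axis=0).round().tolist())
E
```

```text
[ 447.51131787 -349.99240603  211.50286993] [-2.93978341e-03  3.14148323e+00  2.95678094e-04]
scene
76 324 [[412.0, -382.0], [443.0, -355.0], [470.0, -325.0]]
112 30 [[433.0, -359.0], [439.0, -350.0], [446.0, -339.0]]
124 39 [[435.0, -360.0], [439.0, -350.0], [448.0, -339.0]]
136 36 [[432.0, -360.0], [438.0, -350.0], [446.0, -338.0]]
148 51 [[434.0, -359.0], [441.0, -350.0], [453.0, -340.0]]
160 8 [[438.0, -351.0], [440.0, -349.0], [443.0, -348.0]]
184 149 [[423.0, -367.0], [437.0, -352.0], [456.0, -331.0]]
196 27 [[434.0, -356.0], [437.0, -351.0], [441.0, -343.0]]
top
76 227 [[416.0, -371.0], [429.0, -344.0], [448.0, -323.0]]
124 4 [[437.0, -343.0], [440.0, -340.0], [444.0, -338.0]]
136 4 [[438.0, -341.0], [441.0, -338.0], [442.0, -338.0]]
184 66 [[427.0, -355.0], [433.0, -343.0], [440.0, -333.0]]
196 5 [[429.0, -352.0], [432.0, -346.0], [437.0, -334.0]]
```

>>> {"op": "send_rows", "data": {"plan": [{"delta_pos": [0, -0.2, 0], "yaw": 0, "gripper": 0}, {"delta_pos": [0, 0, 1.5], "yaw": 0, "gripper": 0}, {"delta_pos": [0, 0, 1.5], "yaw": 0, "gripper": 0}, {"delta_pos": [0, 0, 1.5], "yaw": 0, "gripper": 0}, {"delta_pos": [0, 0, 0], "yaw": 0, "gripper": 0}]}}

```text
t: 11.85
ee_pos: [445.8, -351.9, 163.5]
eef_rot: [0.001, -3.138, -0.004]
wrist_force: [-0.6, 0.0, -2.4]
opening: 0.169
gripper_force: 58.8
```

>>> {"op": "send_rows", "data": {"plan": [{"delta_pos": [0, 0, 1.5], "yaw": 0, "gripper": 0}, {"delta_pos": [0, 0, 1.5], "yaw": 0, "gripper": 0}, {"delta_pos": [0, 0, 1.5], "yaw": 0, "gripper": 0}, {"delta_pos": [0, 0, 1], "yaw": 0, "gripper": 0}, {"delta_pos": [0, 0, 0], "yaw": 0, "gripper": 0}]}}

```text
t: 12.27
ee_pos: [446.3, -352.4, 109.7]
eef_rot: [0.0, -3.139, -0.003]
wrist_force: [-0.4, -0.3, -0.2]
opening: 0.172
gripper_force: 58.8
```

>>> {"op": "send_rows", "data": {"plan": [{"delta_pos": [0, 0, 0.6], "yaw": 0, "gripper": 0}, {"delta_pos": [0, 0, 0.2], "yaw": 0, "gripper": 0}, {"delta_pos": [0, 0, 0], "yaw": 0, "gripper": 0}, {"delta_pos": [0, 0, 0], "yaw": 0, "gripper": 0}, {"delta_pos": [0, 0, 0], "yaw": 0, "gripper": 0}]}}

```text
t: 12.68
ee_pos: [447.6, -353.5, 103.9]
eef_rot: [-0.0, 3.141, -0.001]
wrist_force: [-0.5, -0.1, -0.5]
opening: 0.17
gripper_force: 58.8
```

>>> {"op": "send_rows", "data": {"plan": [{"delta_pos": [0, 0, 0.15], "yaw": 0, "gripper": 0}, {"delta_pos": [0, 0, 0], "yaw": 0, "gripper": 0}, {"delta_pos": [0, 0, 0], "yaw": 0, "gripper": 0.25}, {"delta_pos": [0, 0, 0], "yaw": 0, "gripper": 0.3}, {"delta_pos": [0, 0, 0], "yaw": 0, "gripper": 0.4}]}}

```text
t: 13.1
ee_pos: [447.3, -353.3, 101.8]
eef_rot: [0.0, -3.142, -0.0]
wrist_force: [0.2, -0.5, -0.4]
opening: 0.395
gripper_force: 0.0
```

>>> {"op": "send_rows", "data": {"plan": [{"delta_pos": [0, 0, 0], "yaw": 0, "gripper": 0.6}, {"delta_pos": [0, 0, 0], "yaw": 0, "gripper": 0.8}, {"delta_pos": [0, 0, 0], "yaw": 0, "gripper": 0.8}, {"delta_pos": [0, 0, 0], "yaw": 0, "gripper": 0.8}, {"delta_pos": [0, 0, 0], "yaw": 0, "gripper": 0.8}]}}

```text
t: 13.52
ee_pos: [447.3, -353.2, 101.8]
eef_rot: [0.0, -3.142, -0.0]
wrist_force: [-0.3, 0.4, -0.6]
opening: 0.801
gripper_force: 0.0
```

>>> {"op": "send_rows", "data": {"plan": [{"delta_pos": [0, 0, -2], "yaw": 0, "gripper": 0.8}, {"delta_pos": [0, 0, -3], "yaw": 0, "gripper": 0.8}, {"delta_pos": [0, 0, -3], "yaw": 0, "gripper": 0.8}, {"delta_pos": [1, 0, -3], "yaw": 0, "gripper": 0.8}, {"delta_pos": [1, 0, -3], "yaw": 0, "gripper": 0.8}]}}

```text
t: 13.93
ee_pos: [427.2, -353.1, 243.1]
eef_rot: [0.001, -3.141, -0.0]
wrist_force: [0.4, -1.1, 0.4]
opening: 0.803
gripper_force: 0.0
```

>>> {"op": "send_rows", "data": {"plan": [{"delta_pos": [0, 0, -1], "yaw": 0, "gripper": 0.8}, {"delta_pos": [0, 0, 0], "yaw": 0, "gripper": 0.8}, {"delta_pos": [0, 0, 0], "yaw": 0, "gripper": 0.8}, {"delta_pos": [0, 0, 0], "yaw": 0, "gripper": 0.8}, {"delta_pos": [0, 0, 0], "yaw": 0, "gripper": 0.8}]}}

```text
t: 14.35
ee_pos: [426.7, -352.5, 249.7]
eef_rot: [0.001, -3.139, -0.003]
wrist_force: [0.1, -0.5, 0.1]
opening: 0.8
gripper_force: 0.0
```

```bash
python3 - <<'E'
from h import *
s=state();p,d=get_image('wrist');cv2.imwrite('pics/w4.png',p)
print(s['ee_pos'])
P,u,v=cloud('wrist',d,0,640,0,480,s)
for n,lo,hi in(('handle',148,160),('stand',76,82),('collar',82.5,90)):
    m=(P[:,2]>lo)&(P[:,2]<hi)&(P[:,0]>395)&(P[:,0]<500)&(P[:,1]>-410)&(P[:,1]<-290)
    im=np.zeros((480,640),np.uint8);im[v[m],u[m]]=255
    k,l,st,c=cv2.connectedComponentsWithStats(im)
    for i in range(1,k):
        if st[i,4]>60:
            mm=m&(l[v,u]==i); r=cv2.minAreaRect(P[mm][:,:2].astype(np.float32)); print(n,st[i].tolist(),np.round(r[0],1),np.round(r[1],1),P[mm].mean(0).round(1))
E
```

```text
[ 426.72911787 -352.53178451  249.65420039]
handle [308, 258, 26, 27, 524] [ 446.7 -353.2] [14.8 15.4] [ 445.9 -353.1  153.4]
stand [272, 191, 100, 96, 3122] [ 447.6 -353. ] [60.1 60.8] [ 442.9 -352.8   79.2]
collar [293, 214, 56, 51, 1370] [ 445.1 -353. ] [42.6 39.5] [ 443.1 -353.1   83.5]
```

Brush is standing back in place, with the collar flat at 83.5 mm. Now a closer look at the two pointers.

>>> {"op": "send_rows", "data": {"plan": [{"delta_pos": [0, 2.5, 0], "yaw": 0, "gripper": 0.8}, {"delta_pos": [0, 3.5, 0], "yaw": 0, "gripper": 0.8}, {"delta_pos": [0, 3.5, 0], "yaw": 0, "gripper": 0.8}, {"delta_pos": [0, 3.5, 0], "yaw": 0, "gripper": 0.8}, {"delta_pos": [0, 3.5, 0], "yaw": 0, "gripper": 0.8}]}}

```text
t: 14.82
ee_pos: [426.5, -186.6, 250.5]
eef_rot: [-0.001, -3.14, -0.002]
wrist_force: [0.6, 1.3, -0.7]
opening: 0.8
gripper_force: 0.0
```

>>> {"op": "send_rows", "data": {"plan": [{"delta_pos": [0, 3.5, 1.5], "yaw": 0, "gripper": 0.8}, {"delta_pos": [0, 3.5, 1.5], "yaw": 0, "gripper": 0.8}, {"delta_pos": [0, 0, 2], "yaw": 0, "gripper": 0.8}, {"delta_pos": [0, 0, 1], "yaw": 0, "gripper": 0.8}, {"delta_pos": [0, 0, 0], "yaw": 0, "gripper": 0.8}]}}

```text
t: 15.23
ee_pos: [425.3, -117.5, 189.0]
eef_rot: [0.002, -3.137, -0.002]
wrist_force: [-0.4, -0.6, -0.4]
opening: 0.799
gripper_force: 0.0
```

>>> {"op": "send_rows", "data": {"plan": [{"delta_pos": [0, 0, 0], "yaw": 0, "gripper": 0.8}, {"delta_pos": [0, 0, 0], "yaw": 0, "gripper": 0.8}, {"delta_pos": [0, 0, 0], "yaw": 0, "gripper": 0.8}, {"delta_pos": [0, 0, 0], "yaw": 0, "gripper": 0.8}, {"delta_pos": [0, 0, 0], "yaw": 0, "gripper": 0.8}]}}

```text
t: 15.65
ee_pos: [427.7, -118.9, 192.4]
eef_rot: [0.001, 3.141, -0.0]
wrist_force: [0.1, -0.8, 0.4]
opening: 0.803
gripper_force: 0.0
```

```bash
python3 - <<'E'
from h import *
s=state();p,d=get_image('wrist');cv2.imwrite('pics/w5.png',p);np.save('w5.npy',d)
import json;json.dump({k:np.array(v).tolist() for k,v in s.items()},open('w5.json','w'))
print(s['ee_pos'])
P,u,v=cloud('wrist',d,0,640,0,480,s)
for n,lo,hi in(('plate',63,69),('idx',16,62)):
    m=(P[:,2]>lo)&(P[:,2]<hi)&(P[:,0]>395)&(P[:,0]<(500 if n=='plate' else 445))&(P[:,1]>-170)&(P[:,1]<-50)
    im=np.zeros((480,640),np.uint8);im[v[m],u[m]]=255
    k,l,st,c=cv2.connectedComponentsWithStats(im)
    for i in range(1,k):
        if st[i,4]>30:
            mm=m&(l[v,u]==i); r=cv2.minAreaRect(P[mm][:,:2].astype(np.float32)); print(n,st[i].tolist(),np.round(r[0],1),np.round(r[1],1),round(r[2],1),P[mm].mean(0).round(1),P[mm].min(0).round(1),P[mm].max(0).round(1))
for n in('slide_pointer','index_pointer','slide_grip'):
    for x in place_of(n,'wrist')[:2]:
        c,r=map(int,x['centre']);w=d[r-2:r+3,c-2:c+3]; print(n,np.round(x['centre'],1),round(x['p'],2),w.max(),[np.round(px2w('wrist',*x['centre'],z=z,st=s),1).tolist() for z in(40,50,60)])
def cell(x):return x
c=p[80:330,180:480];cv2.imwrite('pics/w5c.png',cv2.resize(c,(720,600),interpolation=cv2.INTER_CUBIC))
E
```

```text
[ 427.67547377 -118.92247144  192.39855369]
plate [358, 242, 19, 60, 937] [459.5 -87.7] [43.3 12. ] 0.4 [459.2 -87.6  64.9] [437.9 -93.6  63. ] [481.2 -81.6  68.1]
idx [255, 176, 136, 42, 2964] [ 413.5 -118.6] [ 30.2 103.2] 1.9 [ 418.1 -120.8   23.2] [ 399.  -169.9   16. ] [429.2 -66.6  43.3]
idx [355, 217, 21, 34, 331] [436.3 -90. ] [12.3 13.8] 27.0 [437.3 -88.8  42.5] [428.4 -93.5  17.7] [444.9 -82.2  61.8]
slide_pointer [367.  224.2] 0.87 333.6605 [[431.5, -86.1, 40.0], [429.0, -87.2, 50.0], [426.6, -88.3, 60.0]]
index_pointer [294.  215.8] 0.59 314.88956 [[425.3, -139.0, 40.0], [423.0, -138.3, 50.0], [420.8, -137.5, 60.0]]
slide_grip [365.5 264.1] 0.78 285.27072 [[462.1, -86.4, 40.0], [458.6, -87.4, 50.0], [455.1, -88.5, 60.0]]
```

View pics/w5c.png

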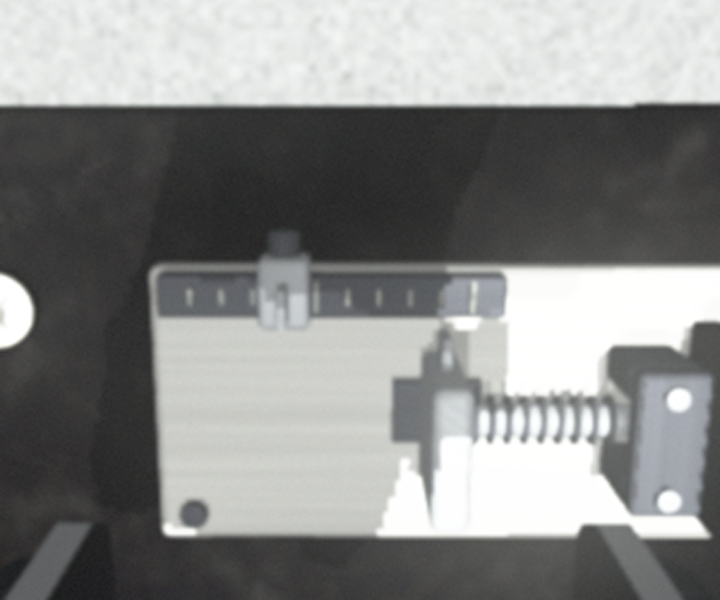

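```bash
python3 - <<'E'
from h import *
import json
for n in('w1','w5'):
    s=json.load(open(n+'.json'));d=np.load(n+'.npy');p=cv2.imread(f'pics/{n}.png')
    P,u,v=cloud('wrist',d,0,640,0,480,s)
    for lo,hi in((25,32),(32,38),(38,50)):
        m=(P[:,2]>lo)&(P[:,2]<hi)&(P[:,0]>395)&(P[:,0]<435)&(P[:,1]>-165)&(P[:,1]<-105);q=P[m]
        if len(q)>4: print(n,lo,len(q),q.min(0).round(1),q.max(0).round(1),np.median(q,0).round(1),u[m].min(),u[m].max(),v[m].min(),v[m].max())
g=cv2.cvtColor(cv2.imread('pics/w5.png'),cv2.COLOR_BGR2GRAY)
print(g[186:222:2,284:314])
E
```

```text
w1 25 405 [ 399.5 -145.1   25. ] [ 428.9 -129.1   31.5] [ 414.1 -135.3   28.9] 193 212 171 204
w1 32 30 [ 414.3 -138.    32.1] [ 425.8 -135.5   37.6] [ 419.5 -135.9   34.5] 199 202 189 202
w1 38 67 [ 414.2 -138.8   38.1] [ 426.3 -135.5   43.7] [ 420.  -136.7   41.8] 196 200 190 204
w5 25 622 [ 399.1 -145.1   25.1] [ 429.2 -129.2   32. ] [ 414.9 -136.5   28.8] 287 308 177 217
w5 32 13 [ 413.9 -143.1   32. ] [ 425.5 -135.6   37.3] [ 416.7 -135.8   32.8] 289 299 199 214
w5 38 76 [ 413.8 -138.8   38.4] [ 425.9 -135.8   43.3] [ 419.1 -137.2   42. ] 294 298 200 217
[[ 40  40  45  47  63  80  90  94  90  85  83  81  83  83  84  83  82  85
   83  82  87  95 100  92  79  63  46  43  45  45]
 [ 57  54  59  75  98 117 124 124 123 123 121 120 121 122 121 119 120 121
  121 122 122 125 123 118 103  82  63  57  58  58]
 [111 110 111 121 132 147 147 150 152 151 151 153 151 152 151 152 153 154
  154 155 156 155 149 139 123 112 110 110 111 112]
 [116 113 117 126 138 150 156 159 157 159 160 159 161 162 161 162 162 162
  163 164 164 162 158 144 126 115 114 115 118 118]
 [ 74  75  86 114 139 152 157 157 
[... 1016 characters left out ...]
201 199 177 159 176 197
  205 206 205 204 198 181 148 119 119 128 123 112]
 [160 159 154 150 167 185 198 204 202 197 187 190 198 196 176 160 177 197
  205 205 207 203 198 184 159 148 151 156 154 156]
 [205 203 197 181 175 187 195 199 200 196 191 194 200 198 184 173 185 197
  201 204 203 202 194 185 179 188 199 205 204 202]
 [203 203 202 198 193 187 187 185 185 183 182 191 203 202 191 183 181 183
  184 186 186 183 183 185 192 200 203 204 203 202]
 [205 205 205 206 205 203 202 201 199 200 201 202 206 207 203 203 200 201
  199 201 201 200 201 203 205 205 206 205 205 204]
 [207 206 206 205 206 204 206 206 205 208 207 206 205 203 207 205 206 206
  206 205 205 207 205 205 206 205 204 206 206 206]]
```

Crop: index block at (284,290), its blade centred at y ≈ -137.1. The plate at (452,460) is centred at y ≈ -87.4, so the pull is about 49.7 mm. Approaching the plate, with the tips kept above the spring.

>>> {"op": "send_rows", "data": {"plan": [{"delta_pos": [-1.6, 1.55, 0], "yaw": 0, "gripper": 0.6}, {"delta_pos": [-1.6, 1.55, 1], "yaw": 0, "gripper": 0.6}, {"delta_pos": [0, 0, 3], "yaw": 0, "gripper": 0.6}, {"delta_pos": [0, 0, 3], "yaw": 0, "gripper": 0.6}, {"delta_pos": [0, 0, 2], "yaw": 0, "gripper": 0.6}]}}

```text
t: 16.27
ee_pos: [458.5, -86.7, 99.8]
eef_rot: [0.002, -3.14, -0.0]
wrist_force: [-1.3, 0.0, -0.5]
opening: 0.604
gripper_force: 0.0
```

>>> {"op": "send_rows", "data": {"plan": [{"delta_pos": [0, 0, 0], "yaw": 0, "gripper": 0.6}, {"delta_pos": [0, 0, 0], "yaw": 0, "gripper": 0.6}, {"delta_pos": [0, 0, 0], "yaw": 0, "gripper": 0.6}, {"delta_pos": [0, 0, 0], "yaw": 0, "gripper": 0.6}, {"delta_pos": [0, 0, 0], "yaw": 0, "gripper": 0.6}]}}

```text
t: 16.68
ee_pos: [460.5, -87.6, 103.4]
eef_rot: [-0.0, 3.139, -0.001]
wrist_force: [1.4, 1.0, -0.3]
opening: 0.6
gripper_force: 0.0
```

>>> {"op": "send_rows", "data": {"plan": [{"delta_pos": [0, 0, 2], "yaw": 0, "gripper": 0.6}, {"delta_pos": [0, 0, 2], "yaw": 0, "gripper": 0.6}, {"delta_pos": [0, 0, 1.5], "yaw": 0, "gripper": 0.6}, {"delta_pos": [0, 0, 0.8], "yaw": 0, "gripper": 0.6}, {"delta_pos": [0, 0, 0], "yaw": 0, "gripper": 0.6}]}}

```text
t: 17.1
ee_pos: [458.4, -87.1, 38.0]
eef_rot: [0.0, -3.14, -0.001]
wrist_force: [-0.7, -0.3, -0.9]
opening: 0.597
gripper_force: 0.0
```

>>> {"op": "send_rows", "data": {"plan": [{"delta_pos": [0, 0, 0], "yaw": 0, "gripper": 0.4}, {"delta_pos": [0, 0, 0], "yaw": 0, "gripper": 0.2}, {"delta_pos": [0, 0, 0], "yaw": 0, "gripper": 0}, {"delta_pos": [0, 0, 0], "yaw": 0, "gripper": 0}, {"delta_pos": [0, 0, 0], "yaw": 0, "gripper": 0}]}}

```text
t: 17.52
ee_pos: [460.3, -88.0, 40.0]
eef_rot: [0.0, 3.14, -0.002]
wrist_force: [-1.6, -2.5, 6.7]
opening: 0.13
gripper_force: 58.9
```

>>> {"op": "send_rows", "data": {"plan": [{"delta_pos": [0, 0, 0], "yaw": 0, "gripper": 0}, {"delta_pos": [0, 0, 0], "yaw": 0, "gripper": 0}, {"delta_pos": [0, 0, 0], "yaw": 0, "gripper": 0}, {"delta_pos": [0, 0, 0], "yaw": 0, "gripper": 0}, {"delta_pos": [0, 0, 0], "yaw": 0, "gripper": 0}]}}

```text
t: 17.93
ee_pos: [460.3, -88.0, 40.0]
eef_rot: [0.0, 3.14, -0.002]
wrist_force: [-1.5, -2.8, 5.9]
opening: 0.128
gripper_force: 58.9
```

>>> {"op": "send_rows", "data": {"plan": [{"delta_pos": [0, -0.5, 0], "yaw": 0, "gripper": 0}, {"delta_pos": [0, -1, 0], "yaw": 0, "gripper": 0}, {"delta_pos": [0, -1, 0], "yaw": 0, "gripper": 0}, {"delta_pos": [0, -1, 0], "yaw": 0, "gripper": 0}, {"delta_pos": [0, -1, 0], "yaw": 0, "gripper": 0}]}}

```text
t: 18.35
ee_pos: [460.1, -130.6, 40.0]
eef_rot: [-0.002, 3.139, 0.007]
wrist_force: [-1.1, 8.5, 9.1]
opening: 0.128
gripper_force: 59.5
```

>>> {"op": "send_rows", "data": {"plan": [{"delta_pos": [0, -0.4, 0], "yaw": 0, "gripper": 0}, {"delta_pos": [0, 0, 0], "yaw": 0, "gripper": 0}, {"delta_pos": [0, 0, 0], "yaw": 0, "gripper": 0}, {"delta_pos": [0, 0, 0], "yaw": 0, "gripper": 0}, {"delta_pos": [0, 0, 0], "yaw": 0, "gripper": 0}]}}

```text
t: 18.77
ee_pos: [460.1, -134.4, 40.0]
eef_rot: [-0.001, 3.139, 0.007]
wrist_force: [-1.2, 8.6, 10.0]
opening: 0.129
gripper_force: 59.6
```

```bash
python3 - <<'E'
from h import *
s=state();p,d=get_image('wrist');cv2.imwrite('pics/w6.png',p);np.save('w6.npy',d)
print(s['ee_pos'],s['wrist_force'],s['gripper_force'])
for n in('slide_pointer','index_pointer'):
    for x in place_of(n,'wrist')[:2]: print(n,np.round(x['centre'],1),round(x['p'],2),np.round(px2w('wrist',*x['centre'],z=43,st=s),1))
P,u,v=cloud('wrist',d,0,640,0,480,s)
for lo,hi in((25,32),(38,46),(46,62)):
    m=(P[:,2]>lo)&(P[:,2]<hi)&(P[:,0]>395)&(P[:,0]<436)&(P[:,1]>-165)&(P[:,1]<-105);q=P[m]
    if len(q)>4: print(lo,len(q),q.min(0).round(1),q.max(0).round(1),np.median(q,0).round(1),u[m].min(),u[m].max(),v[m].min(),v[m].max())
cv2.imwrite('pics/w6c.png',cv2.resize(p[60:360,180:480],(600,600)))
E
```

```text
[ 460.12736905 -134.35903549   40.02589577] [-1.19942469  8.61801392 10.04419276] 59.56812858581543
slide_pointer [324.3 236.5] 0.89 [ 430.3 -133.    43. ]
slide_pointer [311.3 220.3] 0.72 [ 424.5 -137.5   43. ]
index_pointer [311.5 221.2] 0.75 [ 424.8 -137.4   43. ]
25 2478 [ 398.9 -145.    25. ] [ 429.  -129.    31.9] [ 414.4 -136.7   28.8] 292 335 141 224
38 544 [ 413.7 -138.3   38.1] [ 436.  -132.    45.1] [ 423.7 -135.8   42.4] 309 327 187 253
```

View pics/w6c.png

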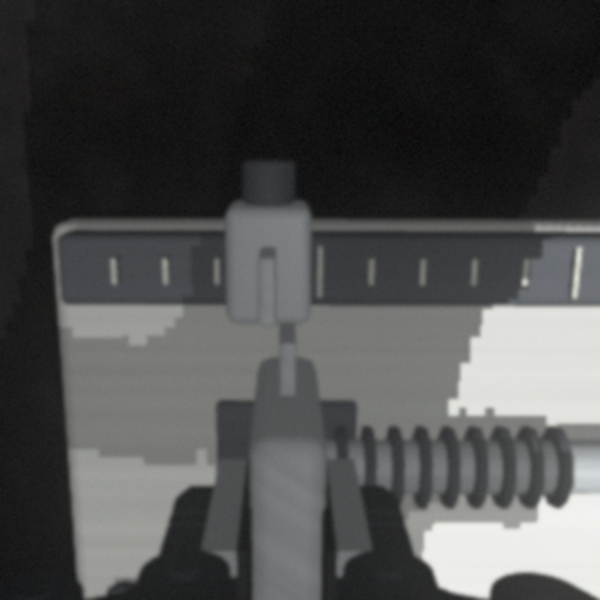

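Slide pointer at crop (288,370), index blade at (267,290): the slide is still about 4 mm short.

>>> {"op": "send_rows", "data": {"plan": [{"delta_pos": [0, -0.2, 0], "yaw": 0, "gripper": 0}, {"delta_pos": [0, -0.2, 0], "yaw": 0, "gripper": 0}, {"delta_pos": [0, 0, 0], "yaw": 0, "gripper": 0}, {"delta_pos": [0, 0, 0], "yaw": 0, "gripper": 0}, {"delta_pos": [0, 0, 0], "yaw": 0, "gripper": 0}]}}

```text
t: 19.33
ee_pos: [460.1, -138.2, 40.0]
eef_rot: [-0.002, 3.139, 0.007]
wrist_force: [-1.2, 7.5, 9.1]
opening: 0.126
gripper_force: 59.6
```

```bash
cat > m.py <<'E'
from h import *
s=state();p,d=get_image('wrist');cv2.imwrite('pics/w7.png',p)
print(s['ee_pos'],s['wrist_force'],s['qvel'])
P,u,v=cloud('wrist',d,0,640,0,480,s)
for a,b in((414,426.2),(427,435)):
    m=(P[:,2]>38)&(P[:,2]<46)&(P[:,0]>a)&(P[:,0]<b)&(P[:,1]>-150)&(P[:,1]<-115);q=P[m]
    print(len(q),np.percentile(q,[3,50,97],axis=0).round(1).tolist())
E
python3 m.py
```

```text
[ 460.11050139 -138.21431398   40.03000697] [-1.19920659  7.45188683  9.08077391] [ 1.02875008e-03  3.15887554e-04  3.02898774e-04 -9.38624961e-04
 -4.01059101e-05  5.17600231e-04]
309 [[414.2, -138.4, 40.7], [419.6, -137.0, 42.0], [425.3, -135.6, 43.1]]
196 [[428.3, -138.7, 38.8], [431.1, -137.3, 43.0], [434.7, -135.9, 44.1]]
```

The pointers agree to 0.3 mm and the slide is still and gripped. Handing in.

```bash
python3 -c "
from h import *
print(job_done())"
```

```text
the job is handed in; nothing more can be done
None
```

The job is handed in (the call returned no verdict): the sleeve got its two brush strokes, the brush stands back in its stand with the collar flat on top, and the gripper is holding the slide about 0.3 mm from the index mark.

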